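# Third hand at the spring stop

## Task

Be the third hand for someone who will drive a screw into the pine offcut: lay the offcut flat on the grey bed of the holding jig, lengthwise between the two black lines, and press it down firmly so that it sits level; then push its end squarely against the rubber-faced spring stop until the black pointer stands in the middle of the green mark, never driving it to the far end of the red. The program finishes while you are still holding the offcut there with that steady push; leave the sanding block and the other things standing about alone.

Things in the scene. Friction and masses are not known exactly. Their poses are not given: they have to be found in the camera images.
- workpiece: the pine offcut, a plain light wooden block 45 x 110 x 38 mm (x, y, z), about 0.1 kg, loose on the bench and lying flat; origin at the centre of its underside, y along its length, z up. It is to lie with its length (y) along the jig's x, either way round
- jig: the holding jig, fixed to the bench: plywood foot 240 x 100 x 12 mm (x -105 to 135 mm); origin on its underside, midway across, x along it TOWARDS the stop (push direction), z up. Bed top at z = 20 mm, free from x = -90 to +45 mm (stop's rubber face at rest), y = -42 to +42. Behind the stop an aluminium housing: x 75 to 130, y -35 to +35, top z = 56 mm, with yellow, green and red fields on top
- bed: the grey bed of the jig, 160 x 84 x 8 mm with two black lines 47 mm apart along it, fixed on the foot; origin at the centre of its underside (jig x = -10, z = 12 mm), axes as the jig, top at z = 8 mm of its own frame
- stop_face (a point): the foot of the stop's black rubber face: middle of its width, level with the top of the bed (jig x = 45 mm, y = 0, z = 20 mm at rest); moves with the stop. The face is 70 mm wide and runs from 1.5 to 35.5 mm above the bed
- stop (a joint): how far the spring stop is pushed back along jig +x, in m: 0 at rest, 0.018 at its hard end. A plain spring, 1200 N/m, no preload: 0.010 is 12 N. A black pointer on it moves over the housing: in the 8 mm green field from 0.006 to 0.014, before that in the yellow, beyond in the red
- sanding_block: black rubber sanding block with a brown sole, 50 x 100 x 30 mm, loose, not to be disturbed; origin at the centre of its underside, y along its length
- tape_measure: chromed tape measure, 72 x 93 x 35 mm, loose, not to be disturbed; origin at the centre of its underside
- screw_jar: small clear jar of screws with a black lid, 68 x 77 x 79 mm, loose, not to be disturbed; origin at the centre of its underside
- glue_bottle: orange glue bottle, 40 x 60 x 171 mm, standing, loose, not to be disturbed; origin at the centre of its underside
- can_starter: white and blue spray can, 66 mm across, 164 mm high, standing, loose, not to be disturbed; origin at the centre of its underside
There are look-alikes about, which are no part of the job. Leave any turquoise look-alike of the workpiece alone.

How it is judged:
By the outcome, as a careful person would: the job done as asked, in the order asked, and still so for the second after the job is handed in, while the arm keeps its last pose, push and grip.
It also fails if it takes over 38 s, if anything falls off the work surface, if the arm or the gripper's body presses on something with over 40 N, if the wrist force passes 120 N, or if a joint passes its speed limit or range.

## Robot

A 7-joint arm with a two-finger parallel gripper is mounted at the origin on a cart in front of the work surface, level with it; the furniture and walls round the work are solid. World frame = base frame: x ahead of the robot, y to its left, z up, the work surface at z = 0. Lengths are in m, angles in rad, forces in N, time in s.
With the tool pointing down it reaches from about 0.35 to 0.9 m from the base axis. Payload 7.2 kg.
Tool frame: the origin (TCP) lies midway between the tips of the shut fingers; the grasp point (between the pads) lies behind it (manip.pinch_z is the z of the grasp point in the tool frame, in m); z points along the fingers, y is the direction in which the jaws open and shut (so a half turn about z gives the same grasp; the last joint's range is limited). The gripper opens to 85 mm and grips with 20 to 120 N. Pads are 22 mm wide; open, the fingers measure 114 mm over their backs; the gripper's body (76 mm by 85 mm) begins 54 mm behind the grasp point. The pads swing forward as they close: fully open they stand 13 mm farther back than shut.
Start: joints at [-1.24, 0.411, -0.013, 1.596, 0.006, 1.134, -0.082], TCP at [0.243, 0.576, 0.231] pointing down, gripper open.
Joint ranges: [-2.95, 2.95], [-0.29, 1.99], [-1.47, 1.44], [0.14, 2.54], [-1.03, 4.17], [0.13, 1.85], [-2.86, 2.86]. Speed limits (rad/s): [2.39, 2.39, 3.01, 3.01, 3.14, 3.14, 3.14].

## Interface

Orientations are given as a unit quaternion [w, x, y, z].
In Python, from cell import manip, optics gives the robot as it stands.
- The arm moves only by the shell command python3 -m inch 'ROWS' [FORCE]. ROWS is text: rows parted by semicolons, each of 5 numbers parted by spaces: the closure, from 0 (fully open) to 1 (shut), then the shift along the tool's x, y, z in cm, then the turn about the tool's z in rad. In form: grip x y z turn; .... A call has 1 to 10 rows; each row shifts and turns the pose as measured when the row begins, along the tool's axes as they then stand; what a row does not reach is not made up. A row lasts 1/12 s, in which the tool goes at most 41.7 mm and 7.16 degrees, less where a joint would pass 70% of its speed; a pose out of reach is approached as far as the arm can. A call is refused whole if a number of a shift passes 4.17 or a number of a turn 0.125, either way. A call with a gripper value outside its range is refused whole. The fingers move at their own pace and stop on an object; FORCE is the grip in N (left out, the last holds). Time passes only in rows, so rows that do not move let the fingers close. It gives the time, the measured TCP pose, the force and the opening at its end, in the units of the state.
- manip.get_state(): the state, without advancing time (a new reading comes with each control period).
- optics.camera(name): name is "side" or "top"; returns a dict with "image" (384x512x3 uint8, blue, green, red), "mtx" (3x3 intrinsics, pixels), "k1" (the pictures are not rectified: a ray, as slopes to the right and down, at radius r is drawn at 1 + k1 r^2 times it, then the intrinsics apply), "R" (3x3) and "t" (3): a world point X has camera coordinates R X + t. Camera axes: x right, y down, z forward; pixel columns grow to the right and rows downward; lengths in m; the calibration is good to about 2 mm. A picture is of the moment at which its call begins. There is no depth.
- manip.close_job(): hands the job in, once; it reports no verdict.
Trained networks look in a picture, given as the dict that the camera call returned (one of the last four; its "shot" number tells which), for a name from the list of things; names that differ only in an ending like _2 or _b are one class to them, and where a whole thing is asked for, a point or a joint stands for the part that bears it (a point fixed in the world has none). Each returns a list of dicts, best first, with "p" (0 to 1); they miss things now and then, are a little off and sometimes report something else, mostly with a low value. They report only what shows in the picture. A call takes as long as a camera call. They do not tell look-alikes from the thing itself.
- optics.search_frame(picture, thing): "rect" ([left, top, right, bottom] in pixels, round what is visible of it).
- optics.outline_of(picture, thing): "pixels" (384x512 bool, what is visible of it) and "rect" ([left, top, right, bottom] in pixels, round what is visible of it).
- optics.tip_of(picture, thing): "centre" ([column, row] in pixels: a listed point, or the origin of a listed thing).
The state is a dict: "clock": time; "qpos": joint angles; "dq": joint speeds; "joint_torque": joint torques, N m; "eef_pos": TCP position; "orientation": TCP orientation; "wrist_force": force on the tool from outside, world axes, zero at the start; "wrist_torque": the same for the moment, N m; "grip_width": finger opening in m.
Only numpy, scipy, OpenCV 4.12 (cv2) and the standard library are available. Lean on these libraries where they do the work, as an engineer would, in place of code of your own. Each camera call takes 0.05 s, during which the arm holds its last target. There are 200 camera calls.

## Working session

There is one attempt and no reset: what is moved stays moved. The work goes in short steps, Python scripts to look and compute and a shell command to move; the robot and the scene stay as the last step left them, time stands still between calls to the robot, and variables do not carry over. Pictures are saved under pics/ and viewed, about 8 in all and at most 12, crops included, and the job is handed in when it is done.

```bash
ls; mkdir -p pics; cat > h.py <<'E'
import numpy as np, cv2
from cell import manip, optics
def ray(p,px):
    K=p["mtx"];d=np.array([[(px[0]-K[0,2])/K[0,0],(px[1]-K[1,2])/K[1,1]]])[0]
    u=d.copy()
    for _ in range(30): u=d/(1+p["k1"]*(u@u))
    R=np.array(p["R"]);c=-R.T@np.array(p["t"]);v=R.T@np.array([u[0],u[1],1]);return c,v/np.linalg.norm(v)
def atz(p,px,z):
    c,v=ray(p,px);return c+v*(z-c[2])/v[2]
def tri(p,a,q,b):
    c,v=ray(p,a);d,w=ray(q,b)
    s=np.linalg.lstsq(np.c_[v,-w],d-c,rcond=None)[0]
    x,y=c+v*s[0],d+w*s[1];return (x+y)/2,np.linalg.norm(x-y)
def proj(p,X):
    x=np.array(p["R"])@np.array(X)+np.array(p["t"]);u=x[:2]/x[2];u=u*(1+p["k1"]*(u@u));K=p["mtx"]
    return np.array([K[0,0]*u[0]+K[0,2],K[1,1]*u[1]+K[1,2]])
E
python3 - <<'E'
from h import *
np.set_printoptions(precision=3,suppress=True)
P={n:optics.camera(n) for n in("top","side")}
for n,p in P.items():
    cv2.imwrite(f"pics/{n}0.png",p["image"]); print(n,-np.array(p["R"]).T@p["t"],p["k1"])
    for t in["workpiece","jig","bed","sanding_block","screw_jar","tape_measure","glue_bottle","can_starter"]:
        print(t,[(round(d["p"],2),np.round(d["rect"]).tolist()) for d in optics.search_frame(p,t)][:3],[(round(d["p"],2),np.round(d["centre"],1).tolist()) for d in optics.tip_of(p,t)][:3])
    print("sf",[(round(d["p"],2),np.round(d["centre"],1).tolist()) for d in optics.tip_of(p,"stop_face")][:3])
print(manip.get_state(),manip.pinch_z)
E
```

```text
pics
top [ 0.49  -0.029  1.26 ] -0.00977977259457224
workpiece [(0.97, [326.0, 228.0, 363.0, 246.0]), (0.73, [314.0, 175.0, 363.0, 204.0]), (0.63, [225.0, 221.0, 261.0, 251.0])] [(0.73, [244.5, 236.0]), (0.69, [343.8, 235.2])]
jig [(0.6, [292.0, 166.0, 367.0, 208.0])] [(0.9, [332.8, 187.6])]
bed [(0.7, [310.0, 176.0, 362.0, 206.0]), (0.69, [328.0, 226.0, 362.0, 249.0])] [(0.84, [337.4, 190.9])]
sanding_block [(0.79, [280.0, 222.0, 310.0, 246.0]), (0.68, [311.0, 174.0, 365.0, 204.0])] [(0.22, [351.5, 140.6])]
screw_jar [(0.57, [149.0, 182.0, 169.0, 203.0])] [(0.69, [164.9, 193.7])]
tape_measure [(0.92, [148.0, 231.0, 177.0, 258.0])] [(0.88, [164.4, 239.2])]
glue_bottle [(0.66, [178.0, 151.0, 198.0, 173.0])] [(0.61, [190.8, 164.5])]
can_starter [(0.86, [343.0, 124.0, 373.0, 148.0])] [(0.58, [354.4, 142.2]), (0.33, [334.0, 187.5])]
sf [(0.5, [319.1, 189.0])]
side [-0.106 -1.003  0.601] 0.02259791814065995
workpiece [(0.76, [251.0, 245.0, 287.0, 284.0]), (0.72, [197.0, 200.0, 216.0, 228.0]), (0.33, [234.0, 140.0, 249.0, 183.0])] [(0.92, [207.3, 216.5]), (0.7, [264.7, 269.2]), (0.44, [169
[... 439 characters left out ...]
.0, 182.0]), (0.63, [358.0, 184.0, 386.0, 245.0])] [(0.65, [243.8, 182.4])]
can_starter [(0.7, [287.0, 218.0, 310.0, 233.0]), (0.56, [358.0, 184.0, 384.0, 245.0])] [(0.41, [168.6, 187.6])]
sf [(0.61, [300.8, 230.2])]
{'clock': 1.8, 'qpos': array([-1.24 ,  0.411, -0.013,  1.596,  0.006,  1.134, -0.082]), 'dq': array([-0.   ,  0.   ,  0.   ,  0.   ,  0.001, -0.   , -0.001]), 'joint_torque': array([  0.   , -60.041,   0.681, -29.974,   0.014,   0.002,  -0.   ]), 'eef_pos': array([0.243, 0.576, 0.231]), 'orientation': array([-0.   ,  0.198,  0.98 , -0.   ]), 'wrist_force': array([-0.737, -0.199, -0.871]), 'wrist_torque': array([-0.037,  0.002,  0.   ]), 'grip_width': 0.08559570264236722} -0.0187
```

```bash
python3 - <<'E'
import cv2
a=cv2.imread("pics/top0.png")[110:270,130:390];cv2.imwrite("pics/top0c.png",cv2.resize(a,None,fx=3,fy=3,interpolation=cv2.INTER_CUBIC))
a=cv2.imread("pics/side0.png")[130:300,150:400];cv2.imwrite("pics/side0c.png",cv2.resize(a,None,fx=3,fy=3,interpolation=cv2.INTER_CUBIC))
E
```

```text
(no output)
```

View pics/top0c.png

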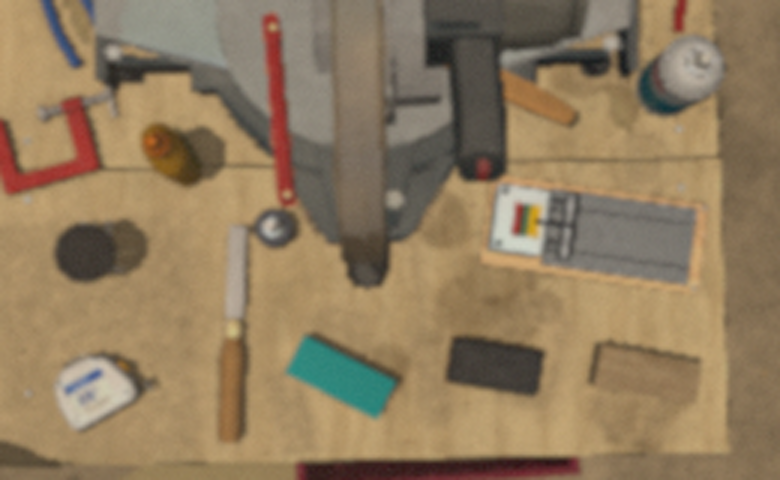

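View pics/side0c.png

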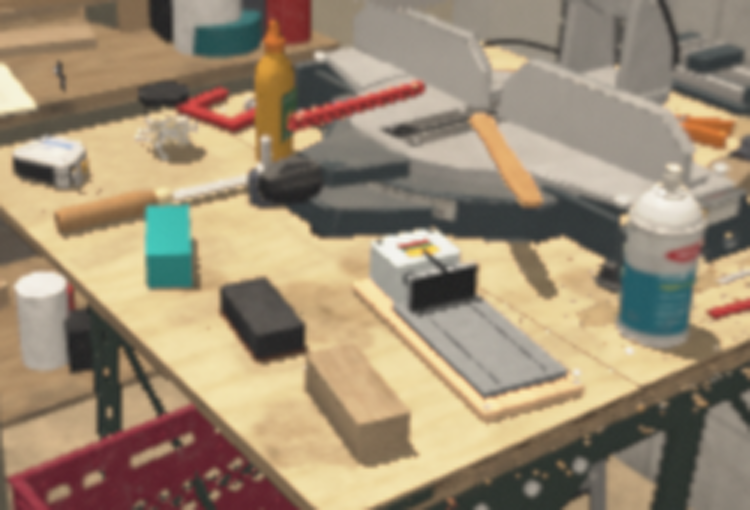

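```bash
cat > fit.py <<'E'
from h import *
from scipy.optimize import minimize
def boxpts(B):
    return np.array([[x,y,z] for x in B[0:2] for y in B[2:4] for z in B[4:6]])
def sil(p,q,boxes,S=4):
    c,s=np.cos(q[2]),np.sin(q[2]);m=np.zeros((384*S,512*S),np.uint8)
    for B in boxes:
        X=boxpts(B)@np.array([[c,s,0],[-s,c,0],[0,0,1]])+[q[0],q[1],q[3]]
        h=cv2.convexHull(np.array([proj(p,v) for v in X],np.float32))
        cv2.fillConvexPoly(m,np.round((h+.5)*S).astype(np.int32),1)
    return cv2.resize(m.astype(np.float32),(512,384),interpolation=cv2.INTER_AREA)
def fit(ms,q0,boxes):
    f=lambda q:sum(1-np.minimum(a:=sil(p,q,boxes),m).sum()/np.maximum(a,m).sum() for p,m in ms)
    best=min((minimize(f,q0,method="Nelder-Mead",options=dict(initial_simplex=np.vstack([q0]+[np.array(q0)+np.eye(4)[i]*sg*[.01,.01,.1,.01] for i in range(4)]),xatol=1e-4,fatol=1e-4)) for sg in(1,-1)),key=lambda r:r.fun)
    return best.x,best.fun
WB=[(-.0225,.0225,-.055,.055,0,.038)]
BB=[(-.08,.08,-.042,.042,0,.008)]
JB=[(-.105,.135,-.05,.05,0,.012),(-.09,.07,-.042,.042,.012,.02),(.075,.13,-.035,.035,.012,.056),(.045,.05,-.035,.035,.0215,.0555)]
def pick(p,t,c):
    L=optics.outline_of(p,t);g=[d for d in L if abs((d["rect"][0]+d["rect"][2])/2-c[0])<12 and abs((d["rect"][1]+d["rect"][3])/2-c[1])<12]
    if not g: print("none",t,[(d["p"],d["rect"]) for d in L]);return None
    return g[0]["pixels"].astype(np.float32)
E
python3 - <<'E'
from fit import *
np.set_printoptions(precision=4,suppress=True)
T=optics.camera("top");S=optics.camera("side")
print("wp ctr",tri(T,(343.8,235.2),S,(264.7,269.2)),"jig",tri(T,(332.8,187.6),S,(306.1,249.2)),"bed",tri(T,(337.4,190.9),S,(308,248.2)),"sf",tri(T,(319.1,189),S,(300.8,230.2)))
for t,c,d,B,q0 in[("workpiece",(344,237),(269,264),WB,[*atz(T,(344,237),.038)[:2],-.1,0]),("jig",(330,187),(306,238),JB,[*atz(T,(332.8,187.6),.02)[:2],1.5,0])]:
    ms=[(p,m) for p,m in((T,pick(T,t,c)),(S,pick(S,t,d))) if m is not None]
    print(t,q0,fit(ms,q0,B)); 
    for x in ms: print(" single",fit([x],q0,B)[0] if 0 else x[1].sum())
    V=[]
    q=fit(ms,q0,B)[0]
    for p,m in ms:
        im=p["image"].copy();e=(sil(p,q,B)>.5).astype(np.uint8);k=cv2.resize(im,None,fx=4,fy=4,interpolation=cv2.INTER_CUBIC)
        for mm,col in((m,(255,0,255)),(sil(p,q,B),(0,255,0))):
            M=(cv2.resize(mm,None,fx=4,fy=4,interpolation=cv2.INTER_LINEAR)>.5).astype(np.uint8)
            cv2.drawContours(k,cv2.findContours(M,0,1)[0],-1,col,1)
        r,cc=map(int,np.argwhere(m>0).mean(0)*4);V.append(k[r-150:r+150,cc-200:cc+200])
    cv2.imwrite(f"pics/fit_{t}.png",np.hstack(V))
a=cv2.imread("pics/fit_workpiece.png");b=cv2.imread("pics/fit_jig.png")
cv2.imwrite("pics/fit.png",np.vstack([a,b]))
E
```

```text
wp ctr (array([ 0.4018, -0.3145,  0.0018]), np.float64(0.005673391047519239)) jig (array([ 0.5592, -0.2854, -0.0113]), np.float64(0.004834652950204842)) bed (array([ 0.5495, -0.2991,  0.0022]), np.float64(0.0004972013597848988)) sf (array([ 0.562 , -0.2405,  0.0239]), np.float64(0.016432522099193398))
workpiece [np.float64(0.4008743775250494), np.float64(-0.30833350428724693), -0.1, 0] (array([ 0.4086, -0.3129, -0.2085, -0.0025]), np.float64(0.13285088539123535))
 single 561.0
 single 906.0
jig [np.float64(0.5593893943645085), np.float64(-0.28053174057156405), 1.5, 0] (array([ 0.5591, -0.2795,  1.4123, -0.0044]), np.float64(0.9898853898048401))
 single 1089.0
 single 1364.0
```

View pics/fit.png

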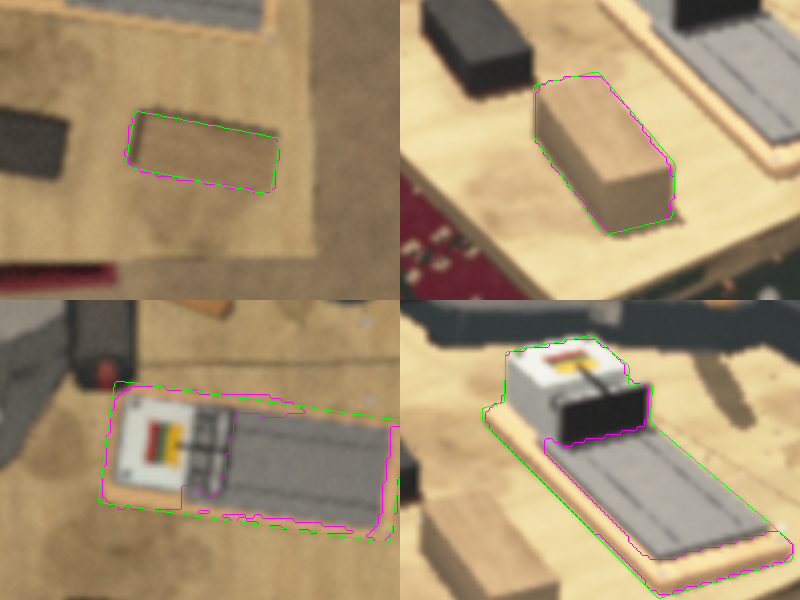

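```bash
cat > plan.py <<'E'
# python3 plan.py x y z yawdeg_of_tool_y n [step_cm] : suggests shift per row towards a TCP target
import sys; from h import *
from scipy.spatial.transform import Rotation as Ro
def now():
    s=manip.get_state();w=s["orientation"];return s,Ro.from_quat([w[1],w[2],w[3],w[0]]).as_matrix()
if __name__=="__main__":
    a=list(map(float,sys.argv[1:]));s,R=now();p=s["eef_pos"].copy()
    y=np.arctan2(R[1,1],R[0,1]);d=(np.radians(a[3])-y+np.pi/2)%np.pi-np.pi/2
    if len(a)>6: d+=np.pi*a[6]
    turn=-d;st=a[5] if len(a)>5 else 4.0;n=0
    print("tilt",np.round(R[:,2],3),"remaining turn",round(turn,3),"dist",np.round(np.array(a[:3])-p,4),"clk",s["clock"],"F",np.round(s["wrist_force"],1),"w",s["grip_width"])
    tot=0;out=[]
    for i in range(int(a[4])):
        v=(R.T@(np.array(a[:3])-p))*100;L=np.linalg.norm(v);v=v*min(1,st/L) if L>0 else v
        t=np.clip(turn,-.12,.12);turn-=t
        out.append("%.2f %.2f %.2f %.3f"%(*v,t));p=p+R@v/100;R=R@Ro.from_euler("z",t).as_matrix()
    print(";\n".join(out))
E
python3 - <<'E'
from fit import *
np.set_printoptions(precision=4,suppress=True)
T=optics.camera("top");S=optics.camera("side")
ms=[]
for p,c,d in((T,(330,187),(337,190)),(S,(306,238),(310,247))):
    m=[pick(p,"jig",c),pick(p,"bed",d)];m=np.max([x for x in m if x is not None],0)
    m=cv2.morphologyEx(m,cv2.MORPH_CLOSE,np.ones((7,7)))
    ms.append((p,m))
q0=[.559,-.2795,1.43,0]
print("both",fit(ms,q0,JB)); print("top",fit(ms[:1],q0,JB)); print("side",fit(ms[1:],q0,JB))
# red/yellow/dark line edge direction in top picture
g=cv2.resize(T["image"],None,fx=4,fy=4,interpolation=cv2.INTER_CUBIC)[620:860,1140:1500];cv2.imwrite("pics/jigtop.png",cv2.resize(g,None,fx=2,fy=2))
W=[(T,pick(T,"workpiece",(344,237))),(S,pick(S,"workpiece",(269,264)))];print("wp",fit(W,[.4086,-.3129,-.16,0],WB),fit(W[:1],[.4086,-.3129,-.16,0],WB)[0],fit(W[1:],[.4086,-.3129,-.16,0],WB)[0])
E
python3 plan.py .42 .25 .231 -12 10
```

```text
both (array([ 0.5589, -0.2791,  1.4101, -0.0031]), np.float64(0.11856764554977417))
top (array([ 0.559 , -0.2799,  1.4146, -0.0109]), np.float64(0.06261271238327026))
side (array([ 0.5637, -0.275 ,  1.4047, -0.0071]), np.float64(0.045051515102386475))
wp (array([ 0.4089, -0.3132, -0.209 , -0.0031]), np.float64(0.10638624429702759)) [ 0.4087 -0.3138 -0.1979 -0.0034] [ 0.4144 -0.3063 -0.2127 -0.0093]
tilt [-0. -0. -1.] remaining turn 1.381 dist [ 1.773e-01 -3.259e-01 -3.000e-04] clk 2.5 F [-0.  -0.5 -0.5] w 0.08515447720842673
-3.13 -2.50 0.00 0.120;
-3.40 -2.10 0.00 0.120;
-3.63 -1.68 0.00 0.120;
-3.80 -1.23 0.00 0.120;
-3.93 -0.77 0.00 0.120;
-3.99 -0.29 0.00 0.120;
-4.00 0.19 0.00 0.120;
-3.94 0.66 0.00 0.120;
-3.84 1.13 0.00 0.120;
-1.01 0.44 0.00 0.120
```

View pics/jigtop.png

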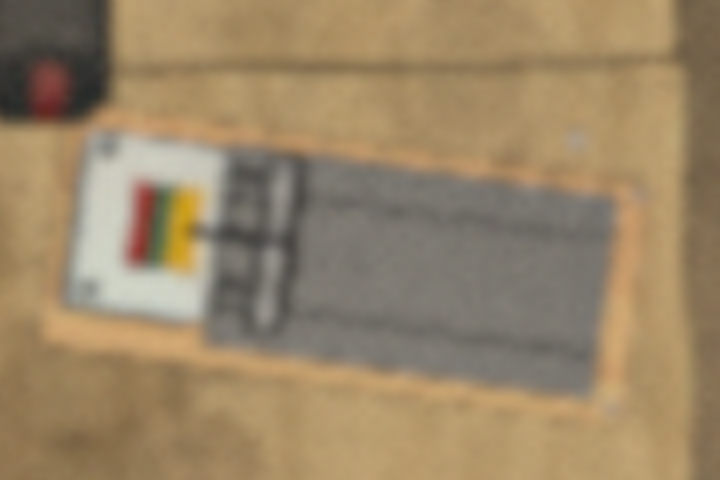

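```bash
python3 -m inch '0 -3.13 -2.5 0 0.12;0 -3.4 -2.1 0 0.12;0 -3.63 -1.68 0 0.12;0 -3.8 -1.23 0 0.12;0 -3.93 -0.77 0 0.12;0 -4 -0.3 0 0.12;0 -4 0.2 0 0.12;0 -3.94 0.66 0 0.12;0 -3.84 1.13 0 0.12;0 -1 0.44 0 0.12' 40; python3 plan.py .42 -.18 .23 -12 10
```

```text
clock: 3.33
eef_pos: [0.418, 0.2389, 0.2295]
orientation: [-0.003, 0.73, 0.683, 0.002]
wrist_force: [-0.1, 0.1, -0.3]
grip_width: 0.0853
tilt [-0.001  0.007 -1.   ] remaining turn 0.144 dist [ 0.002  -0.4189  0.0005] clk 3.3333 F [-0.1  0.1 -0.3] w 0.08534607989685379
-3.99 0.28 -0.03 0.120;
-3.93 0.76 -0.03 0.024;
-3.91 0.85 -0.03 0.000;
-3.91 0.85 -0.03 0.000;
-3.91 0.85 -0.03 0.000;
-3.91 0.85 -0.03 0.000;
-3.91 0.85 -0.03 0.000;
-3.91 0.85 -0.03 0.000;
-3.91 0.85 -0.03 0.000;
-3.91 0.85 -0.03 0.000
```

```bash
python3 -m inch '0 -3.99 0.28 0 0.12;0 -3.93 0.76 0 0.024;0 -3.91 0.85 0 0;0 -3.91 0.85 0 0;0 -3.91 0.85 0 0;0 -3.91 0.85 0 0;0 -3.91 0.85 0 0;0 -3.91 0.85 0 0;0 -3.91 0.85 0 0;0 -3.91 0.85 0 0'; python3 plan.py .4095 -.313 .12 -11.9 7 3.5
```

```text
clock: 4.17
eef_pos: [0.418, -0.1688, 0.2285]
orientation: [-0.002, 0.778, 0.628, 0.009]
wrist_force: [2.2, 0.8, 0.1]
grip_width: 0.0856
tilt [ 0.01   0.014 -1.   ] remaining turn -0.004 dist [-0.0085 -0.1442 -0.1085] clk 4.1667 F [2.2 0.8 0.1] w 0.08558155032332214
-2.80 0.41 2.06 -0.004;
-2.80 0.40 2.06 0.000;
-2.80 0.40 2.06 0.000;
-2.80 0.40 2.06 0.000;
-2.80 0.40 2.06 0.000;
-0.46 0.07 0.34 0.000;
0.00 0.00 0.00 0.000
```

```bash
python3 -m inch '0 -2.8 0.4 2.06 0;0 -2.8 0.4 2.06 0;0 -2.8 0.4 2.06 0;0 -2.8 0.4 2.06 0;0 -2.8 0.4 2.06 0;0 -0.46 0.07 0.34 0;0 0 0 0 0;0 0 0 0 0'; python3 plan.py .409 -.313 .008 -11.9 6 2.5
python3 - <<'E'
from h import *
T=optics.camera("top");S=optics.camera("side")
a=cv2.resize(T["image"][200:280,290:390],None,fx=4,fy=4,interpolation=2);b=cv2.resize(S["image"][190:290,210:335],None,fx=3.2,fy=3.2,interpolation=2)
cv2.imwrite("pics/above.png",np.hstack([a,b]))
E
```

```text
clock: 4.83
eef_pos: [0.4082, -0.3309, 0.1181]
orientation: [0.003, 0.781, 0.624, 0.01]
wrist_force: [-0.6, -0.1, 0.1]
grip_width: 0.0852
tilt [ 0.019  0.008 -1.   ] remaining turn -0.015 dist [ 0.0008  0.0179 -0.1101] clk 4.8333 F [-0.6 -0.1  0.1] w 0.08518703756220193
0.37 -0.11 2.47 -0.015;
0.37 -0.11 2.47 0.000;
0.37 -0.11 2.47 0.000;
0.37 -0.11 2.47 0.000;
0.17 -0.05 1.14 0.000;
0.00 0.00 -0.00 0.000
```

View pics/above.png

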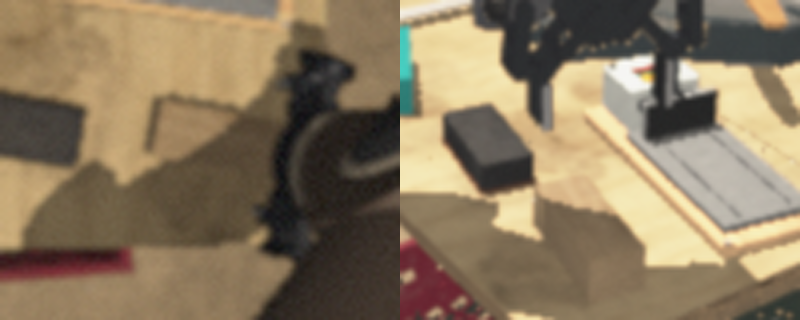

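```bash
python3 -m inch '0 0.37 -0.11 2.4 -0.01;0 0.37 -0.11 2.4 0;0 0.37 -0.11 2.4 0;0 0.37 -0.11 2.2 0;0 0.1 0 1 0;0 0 0 0 0'; python3 plan.py .409 -.313 .004 -11.9 3 1
```

```text
clock: 5.43
eef_pos: [0.4209, -0.3051, 0.0196]
orientation: [0.009, 0.772, 0.635, 0.017]
wrist_force: [-0.9, 0.5, 1.1]
grip_width: 0.0851
tilt [ 0.037  0.008 -0.999] remaining turn 0.013 dist [-0.0119 -0.0079 -0.0156] clk 5.4333 F [-0.9  0.5  1.1] w 0.08510541628790061
-0.48 -0.51 0.71 0.013;
-0.49 -0.50 0.71 0.000;
-0.06 -0.06 0.08 0.000
```

```bash
python3 -m inch '0 -0.48 -0.5 0.4 0.01;0 -0.48 -0.5 0.4 0;0 0 0 0.4 0;0 0 0 0 0'; python3 plan.py .409 -.313 .004 -11.9 2 1;  python3 -m inch '0 0 0 0 0;0 0 0 0 0;0 0 0 0 0';python3 plan.py .409 -.313 .004 -11.9 2 1
```

```text
clock: 5.77
eef_pos: [0.4117, -0.3132, 0.0102]
orientation: [0.011, 0.775, 0.632, 0.018]
wrist_force: [-0.4, 1.1, -0.2]
grip_width: 0.0854
tilt [ 0.043  0.006 -0.999] remaining turn 0.005 dist [-0.0027  0.0002 -0.0062] clk 5.7667 F [-0.4  1.1 -0.2] w 0.08544540002285933
-0.05 -0.29 0.61 0.005;
0.00 0.00 0.00 0.000
clock: 6.02
eef_pos: [0.412, -0.3146, 0.0117]
orientation: [0.013, 0.775, 0.631, 0.019]
wrist_force: [-0.0, -0.0, 0.0]
grip_width: 0.0852
tilt [ 0.045  0.004 -0.999] remaining turn 0.003 dist [-0.003   0.0016 -0.0077] clk 6.0167 F [-0. -0.  0.] w 0.08521451306282012
0.09 -0.36 0.75 0.003;
0.00 0.00 -0.00 0.000
```

```bash
python3 -m inch '0 0 0 -4 0;0 0 0 -4 0;0 0 0 -4 0'; python3 plan.py .409 -.313 .06 -11.9 1 1;  python3 -m inch '0 0 0 0 0;0 0 0 0 0';python3 plan.py .409 -.313 .06 -11.9 5 1.2
```

```text
clock: 6.27
eef_pos: [0.4022, -0.3125, 0.1273]
orientation: [0.005, 0.776, 0.631, 0.014]
wrist_force: [1.4, -0.2, 1.4]
grip_width: 0.0854
tilt [ 0.029  0.01  -1.   ] remaining turn 0.003 dist [ 0.0068 -0.0005 -0.0673] clk 6.2667 F [ 1.4 -0.2  1.4] w 0.08538715091497114
-0.00 0.07 1.00 0.003
clock: 6.43
eef_pos: [0.405, -0.3154, 0.1349]
orientation: [0.01, 0.776, 0.631, 0.017]
wrist_force: [-0.0, -0.1, -0.3]
grip_width: 0.0852
tilt [ 0.039  0.005 -0.999] remaining turn 0.002 dist [ 0.004   0.0024 -0.0749] clk 6.4333 F [-0.  -0.1 -0.3] w 0.08524423141345086
0.04 0.01 1.20 0.002;
0.04 0.01 1.20 0.000;
0.04 0.01 1.20 0.000;
0.04 0.01 1.20 0.000;
0.04 0.01 1.20 0.000
```

```bash
for i in 1; do python3 -m inch '0 0 0 1.5 0';python3 plan.py .409 -.313 .004 -11.9 0 |head -1; python3 -m inch '0 0 0 1.5 0';python3 plan.py .409 -.313 .004 -11.9 0|head -1;  python3 -m inch '0 0 0 1.5 0';python3 plan.py .409 -.313 .004 -11.9 0|head -1; python3 -m inch '0 0 0 1.5 0';python3 plan.py .409 -.313 .004 -11.9 0|head -1; python3 -m inch '0 0 0 0.8 0';python3 plan.py .409 -.313 .004 -11.9 0|head -1;python3 -m inch '0 0 0 0.4 0';python3 plan.py .409 -.313 .004 -11.9 0|head -1; done
```

```text
clock: 6.52
eef_pos: [0.4075, -0.3168, 0.1226]
orientation: [0.013, 0.776, 0.631, 0.018]
wrist_force: [1.0, 0.1, 0.7]
grip_width: 0.0856
tilt [ 0.045  0.003 -0.999] remaining turn 0.002 dist [ 0.0015  0.0038 -0.1186] clk 6.5167 F [1.  0.1 0.7] w 0.08563605539892094
clock: 6.6
eef_pos: [0.4089, -0.3166, 0.1077]
orientation: [0.014, 0.776, 0.631, 0.019]
wrist_force: [1.2, 0.5, -0.2]
grip_width: 0.0855
tilt [ 0.047  0.003 -0.999] remaining turn 0.002 dist [ 1.000e-04  3.600e-03 -1.037e-01] clk 6.6 F [ 1.2  0.5 -0.2] w 0.08551641056293366
clock: 6.68
eef_pos: [0.41, -0.3166, 0.0923]
orientation: [0.014, 0.775, 0.631, 0.019]
wrist_force: [0.4, 0.6, 0.7]
grip_width: 0.0854
tilt [ 0.048  0.002 -0.999] remaining turn 0.003 dist [-0.001   0.0036 -0.0883] clk 6.6833 F [0.4 0.6 0.7] w 0.08542983178428669
clock: 6.77
eef_pos: [0.4108, -0.3163, 0.0763]
orientation: [0.014, 0.775, 0.631, 0.02]
wrist_force: [0.9, -0.1, 0.6]
grip_width: 0.0854
tilt [ 0.048  0.002 -0.999] remaining turn 0.003 dist [-0.0018  0.0033 -0.0723] clk 6.7667 F [ 0.9 -0.1  0.6] w 0.08540079999151126
clock: 6.85
eef_pos: [0.4106, -0.3156, 0.0664]
orientation: [0.013, 0.775, 0.631, 0.019]
wrist_force: [-0.2, -1.1, -0.1]
grip_width: 0.0856
tilt [ 0.047  0.004 -0.999] remaining turn 0.003 dist [-0.0016  0.0026 -0.0624] clk 6.85 F [-0.2 -1.1 -0.1] w 0.08564400869539002
clock: 6.93
eef_pos: [0.4101, -0.3151, 0.0609]
orientation: [0.012, 0.775, 0.631, 0.019]
wrist_force: [0.6, 1.1, -0.2]
grip_width: 0.0851
tilt [ 0.045  0.004 -0.999] remaining turn 0.003 dist [-0.0011  0.0021 -0.0569] clk 6.9333 F [ 0.6  1.1 -0.2] w 0.0850561624576737
```

```bash
python3 -m inch '0 0.1 -0.4 1 0;0 0.1 -0.2 1.2 0;0 0.1 0 1.2 0;0 0 0 1 0;0 0 0 0.6 0;0 0 0 0.3 0'; python3 plan.py .4085 -.313 .004 -11.9 2 1
```

```text
clock: 7.43
eef_pos: [0.407, -0.3109, 0.0037]
orientation: [0.012, 0.776, 0.631, 0.018]
wrist_force: [0.3, 0.1, 0.6]
grip_width: 0.0853
tilt [ 0.043  0.005 -0.999] remaining turn 0.002 dist [ 0.0015 -0.0021  0.0003] clk 7.4333 F [0.3 0.1 0.6] w 0.08530384232814377
-0.18 0.19 -0.03 0.002;
0.00 0.00 0.00 0.000
```

```bash
python3 -m inch '0.2 0 0.15 0 0;0.6 0 0 0 0;1 0 0 0 0;1 0 0 0 0;1 0 0 0 0;1 0 0 0 0;1 0 0 0 0;1 0 0 0 0' 40; python3 plan.py .408 -.313 .11 -11.9 3 4
```

```text
clock: 8.1
eef_pos: [0.4099, -0.3122, 0.0054]
orientation: [0.013, 0.776, 0.631, 0.019]
wrist_force: [0.2, -0.1, -0.4]
grip_width: 0.0449
tilt [ 0.046  0.004 -0.999] remaining turn 0.002 dist [-0.0019 -0.0008  0.1046] clk 8.1 F [ 0.2 -0.1 -0.4] w 0.04488353918642748
0.01 0.11 -4.00 0.002;
0.01 0.11 -4.00 0.000;
0.01 0.07 -2.46 0.000
```

```bash
python3 -m inch '1 0 0.1 -4 0;1 0 0 -4 0;1 0 0 -1.5 0;1 0 0 -0.5 0'; python3 -c "
from h import *
T=optics.camera('top');S=optics.camera('side')
print(atz(T,(354.4,142.2),0),tri(T,(358.5,134),S,(371,192)),[ (d['p'],d['centre'],atz(S,d['centre'],0)) for d in optics.tip_of(S,'can_starter')], atz(S,(368,241),0))
"; python3 plan.py .555 -.3037 .09 -9.1 7 3.5
```

```text
clock: 8.43
eef_pos: [0.4038, -0.3119, 0.1056]
orientation: [0.009, 0.776, 0.63, 0.016]
wrist_force: [-0.6, -0.2, -0.7]
grip_width: 0.0448
[ 0.70948695 -0.36021712  0.        ] (array([ 0.71348447, -0.34041622,  0.13914742]), np.float64(0.010873024918199546)) [(0.93, [366.9, 239.9], array([ 0.71548191, -0.3533295 ,  0.        ]))] [ 0.71357738 -0.35898636  0.        ]
tilt [ 0.035  0.008 -0.999] remaining turn -0.047 dist [ 0.1517  0.0073 -0.0132] clk 8.5833 F [ 0.1  0.5 -0.7] w 0.044977311104192105
0.87 3.36 0.43 -0.047;
0.71 3.40 0.43 0.000;
0.71 3.40 0.43 0.000;
0.71 3.40 0.43 0.000;
0.25 1.21 0.15 0.000;
0.00 0.00 0.00 0.000;
0.00 0.00 0.00 0.000
```

```bash
python3 -m inch '1 0.8 3 0.2 -0.045;1 0.7 3.4 0.3 0;1 0.7 3.4 0.3 0;1 0.6 2.6 0.3 0;1 0.2 1 0.2 0;1 0 0.4 0 0'; python3 plan.py .555 -.3037 .06 -9.1 5 1.2
```

```text
clock: 9.08
eef_pos: [0.5445, -0.3008, 0.0834]
orientation: [0.001, 0.762, 0.647, 0.015]
wrist_force: [-0.0, -0.3, -1.6]
grip_width: 0.0449
tilt [ 0.024  0.017 -1.   ] remaining turn -0.003 dist [ 0.0105 -0.0029 -0.0234] clk 9.0833 F [-0.  -0.3 -1.6] w 0.044934803690471564
-0.08 0.48 1.10 -0.003;
-0.08 0.48 1.10 0.000;
-0.01 0.07 0.16 0.000;
0.00 0.00 0.00 0.000;
0.00 0.00 0.00 0.000
```

```bash
python3 -m inch '1 0 0.5 1 0;1 0 0.4 1.2 0;1 0 0.2 1.2 0;1 0 0 0.8 0;1 0 0 0.3 0'; python3 plan.py .555 -.3037 .04 -9.1 2 1.2
python3 - <<'E'
from fit import *
np.set_printoptions(precision=4,suppress=True)
T=optics.camera("top");S=optics.camera("side")
for n,p in(("t",T),("s",S)): print(n,[(round(d["p"],2),np.round(d["rect"]).tolist()) for d in optics.search_frame(p,"workpiece")][:4])
a=cv2.resize(T["image"][150:230,285:385],None,fx=4,fy=4,interpolation=2);b=cv2.resize(S["image"][190:290,250:375],None,fx=3.2,fy=3.2,interpolation=2)
cv2.imwrite("pics/pl.png",np.hstack([a,b]))
E
```

```text
clock: 9.5
eef_pos: [0.5519, -0.3023, 0.0303]
orientation: [-0.002, 0.763, 0.646, 0.013]
wrist_force: [-0.9, 0.6, -0.8]
grip_width: 0.0446
tilt [ 0.017  0.02  -1.   ] remaining turn -0.007 dist [ 0.0031 -0.0014  0.0097] clk 9.5 F [-0.9  0.6 -0.8] w 0.04456384964918566
-0.07 0.34 -0.97 -0.007;
-0.00 -0.00 0.00 0.000
t [(0.74, [325.0, 185.0, 340.0, 201.0]), (0.6, [226.0, 224.0, 264.0, 250.0])]
s [(0.75, [292.0, 222.0, 330.0, 251.0]), (0.61, [196.0, 199.0, 215.0, 224.0])]
```

View pics/pl.png

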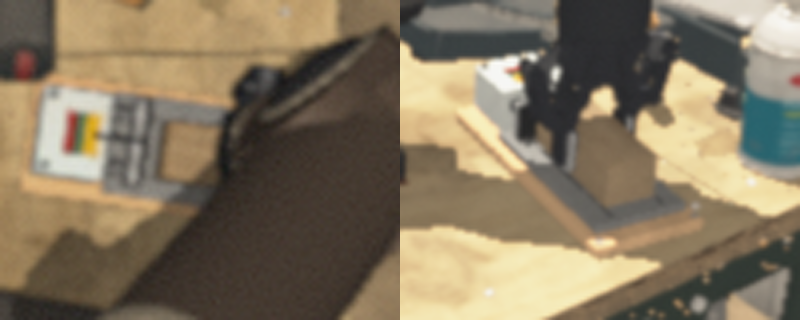

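```bash
python3 - <<'E'
from h import *
np.set_printoptions(precision=4,suppress=True)
class D(dict):pass
import pickle
T=optics.camera("top");S=optics.camera("side")
def J(X):
    c,s=np.cos(1.412),np.sin(1.412);d=X-np.array([.559,-.2795,0]);return np.array([c*d[0]+s*d[1],-s*d[0]+c*d[1],d[2]])
for px in((325.75,180.5),(325.5,195.75)): print("end top",J(atz(T,px,.063)))
for px in((315.6,255.6),(329.7,250.9)): print("near bottom",J(atz(S,px,.025)))
for n,p,r in(("t",T,(165,215,305,350)),("s",S,(215,270,285,345))):
    k=cv2.resize(p["image"][r[0]:r[1],r[2]:r[3]],None,fx=8,fy=8,interpolation=2)
    for zz,col in((.02,(0,255,0)),):
        for jy in(-.0235,.0235):
            L=[]
            for jx in(-.09,.045):
                c,s=np.cos(1.412),np.sin(1.412);L.append((proj(p,[.559+c*jx-s*jy,-.2795+s*jx+c*jy,zz])+.5-[r[2],r[0]])*8)
            cv2.line(k,*[tuple(int(v) for v in q) for q in L],col,1)
    cv2.imwrite(f"pics/z{n}.png",k)
a=cv2.imread("pics/zt.png");b=cv2.imread("pics/zs.png");h=max(a.shape[0],b.shape[0])
f=lambda m:cv2.copyMakeBorder(m,0,h-m.shape[0],0,0,0)
o=np.hstack([f(a),f(b)]);print(o.shape);cv2.imwrite("pics/z.png",cv2.resize(o,(800,int(o.shape[0]*800/o.shape[1]))))
E
```

```text
end top [ 0.0321 -0.0157  0.063 ]
end top [0.0265 0.0316 0.063 ]
near bottom [-0.0882  0.0273  0.025 ]
near bottom [-0.0847 -0.0167  0.025 ]
(440, 840, 3)
```

View pics/z.png

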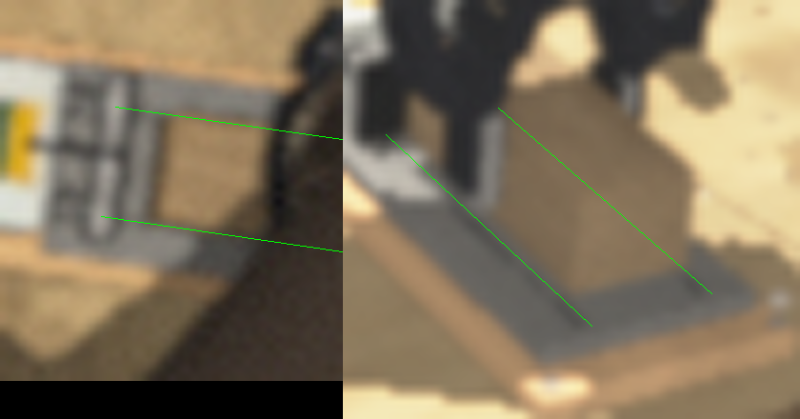

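```bash
python3 - <<'E'
from h import *
np.set_printoptions(precision=4,suppress=True)
T=optics.camera("top");S=optics.camera("side")
def J(X):
    c,s=np.cos(1.412),np.sin(1.412);d=X-np.array([.559,-.2795,0]);return np.array([c*d[0]+s*d[1],-s*d[0]+c*d[1],d[2]])
k=8*800/840
fs=lambda u,v,z:J(atz(S,((u-343)/k+285-.44,v/k+215-.44),z))
ft=lambda u,v,z:J(atz(T,(u/k+305-.44,v/k+165-.44),z))
for z in(.024,.027): print("block",z,fs(575,293,z),fs(687,262,z), "top corner R",fs(694,175,z+.038))
print("lines",fs(587,322,.02),fs(706,291,.02),"bed corners",fs(540,360,.02),fs(765,300,.02))
print("top blk",ft(168,112,.063),ft(157,213,.063),"bed edges",ft(150,80,.02),ft(145,262,.02))
# column profile at the free end of the block in the top picture (bed edge / block edge steps)
g=T["image"].astype(int)
for c in(327,329,331): print(c,[tuple(g[r,c]) for r in range(173,204)][::1])
E
```

```text
block 0.024 [-0.0765  0.0214  0.024 ] [-0.0758 -0.023   0.024 ] top corner R [-0.0816 -0.018   0.062 ]
block 0.027 [-0.0803  0.0241  0.027 ] [-0.0797 -0.02    0.027 ] top corner R [-0.0858 -0.0149  0.065 ]
lines [-0.0875  0.0236  0.02  ] [-0.0881 -0.0224  0.02  ] bed corners [-0.0999  0.0492  0.02  ] [-0.1006 -0.0371  0.02  ]
top blk [ 0.0299 -0.0199  0.063 ] [0.0289 0.0218 0.063 ] bed edges [ 0.0319 -0.037   0.02  ] [0.0237 0.04   0.02  ]
327 [(np.int64(111), np.int64(159), np.int64(197)), (np.int64(113), np.int64(146), np.int64(175)), (np.int64(118), np.int64(132), np.int64(142)), (np.int64(123), np.int64(130), np.int64(132)), (np.int64(123), np.int64(130), np.int64(133)), (np.int64(118), np.int64(126), np.int64(131)), (np.int64(101), np.int64(114), np.int64(124)), (np.int64(80), np.int64(101), np.int64(121)), (np.int64(75), np.int64(106), np.int64(127)), (np.int64(75), np.int64(107), np.int64(133)), (np.int64(77), np.int64(108), np.int64(136)), (np.int64(82), np.int64(115), np.int64(141)), (np.int64(84), np.int64(117), np.int64(142)), (np.int64(87), np.int64(121), np.int64(147)), 
[... 2936 characters left out ...]
t64(130), np.int64(160)), (np.int64(93), np.int64(130), np.int64(160)), (np.int64(96), np.int64(132), np.int64(160)), (np.int64(95), np.int64(130), np.int64(159)), (np.int64(94), np.int64(131), np.int64(163)), (np.int64(90), np.int64(125), np.int64(153)), (np.int64(74), np.int64(101), np.int64(124)), (np.int64(73), np.int64(85), np.int64(95)), (np.int64(75), np.int64(80), np.int64(83)), (np.int64(75), np.int64(79), np.int64(82)), (np.int64(71), np.int64(75), np.int64(78)), (np.int64(69), np.int64(72), np.int64(74)), (np.int64(68), np.int64(76), np.int64(84)), (np.int64(63), np.int64(83), np.int64(102)), (np.int64(67), np.int64(95), np.int64(121)), (np.int64(66), np.int64(91), np.int64(117))]
```

```bash
python3 -m inch '1 0 0 0.3 0;1 0 0 0.3 0'; python3 -m inch '1 0 0 0.3 0;1 0 0 0.4 0'; python3 plan.py .552 -.3023 .025 -9.1 0
```

```text
clock: 10.07
eef_pos: [0.5552, -0.3028, 0.0285]
orientation: [0.001, 0.762, 0.647, 0.015]
wrist_force: [-0.1, -1.1, -0.4]
grip_width: 0.0446
clock: 10.23
eef_pos: [0.5556, -0.3027, 0.0228]
orientation: [0.001, 0.762, 0.647, 0.015]
wrist_force: [-16.4, 8.6, 51.0]
grip_width: 0.0447
tilt [ 0.025  0.018 -1.   ] remaining turn -0.005 dist [-0.0036  0.0004  0.0022] clk 10.2333 F [-16.4   8.6  51. ] w 0.04469206960412286
```

```bash
python3 -m inch '1 0 0 0.1 0;1 0 0 0.1 0;1 0 0 0.1 0';python3 plan.py .552 -.3023 .025 -9.1 0
python3 - <<'E'
from h import *
T=optics.camera("top");S=optics.camera("side")
a=cv2.resize(T["image"][160:215,290:360],None,fx=5.7,fy=5.7,interpolation=2)[:312];b=cv2.resize(S["image"][205:270,280:365],None,fx=4.7,fy=4.8,interpolation=2)[:312]
cv2.imwrite("pics/pr.png",cv2.resize(np.hstack([a,b]),(800,312)))
E
```

```text
clock: 10.48
eef_pos: [0.5555, -0.3026, 0.023]
orientation: [0.001, 0.762, 0.647, 0.017]
wrist_force: [-3.8, 3.2, 12.7]
grip_width: 0.0447
tilt [ 0.026  0.02  -0.999] remaining turn -0.005 dist [-0.0035  0.0003  0.002 ] clk 10.4833 F [-3.8  3.2 12.7] w 0.04471396309656973
```

View pics/pr.png

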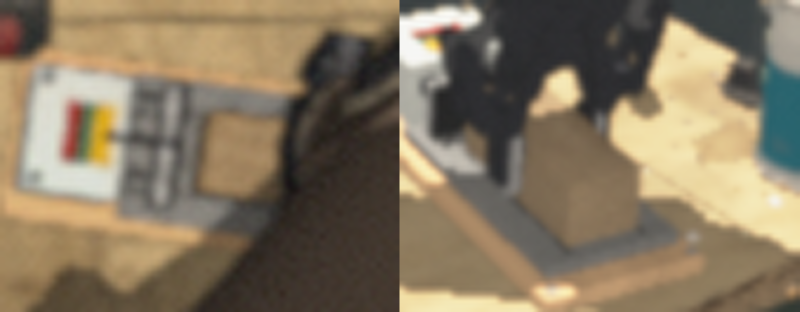

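```bash
python3 -m inch '1 0.4 0 0.08 0;1 0.4 0 0.08 0;1 0.4 0 0.08 0';python3 plan.py .5575 -.2866 .023 -9.1 1
```

```text
clock: 10.83
eef_pos: [0.5578, -0.2958, 0.0231]
orientation: [0.005, 0.763, 0.646, 0.016]
wrist_force: [-0.6, -3.5, 6.4]
grip_width: 0.0445
tilt [ 0.03   0.014 -0.999] remaining turn -0.008 dist [-0.0003  0.0092 -0.0001] clk 10.8333 F [-0.6 -3.5  6.4] w 0.04445872950695604
0.90 -0.18 0.02 -0.008
```

```bash
python3 -m inch '1 0.4 -0.15 0.08 0;1 0.4 -0.08 0.08 0;1 0.3 -0.05 0.08 0';python3 plan.py .5596 -.2769 .023 -9.1 1;python3 - <<'E'
from h import *
for n in("top","side"):
    p=optics.camera(n);print(n,[(round(d["p"],2),d["centre"],np.round(atz(p,d["centre"],.02),4)) for d in optics.tip_of(p,"stop_face")][:2])
E
python3 plan.py .5596 -.2769 .023 -9.1 1
```

```text
clock: 11.08
eef_pos: [0.5588, -0.29, 0.0234]
orientation: [0.01, 0.764, 0.645, 0.015]
wrist_force: [-0.9, -4.3, 6.0]
grip_width: 0.0444
tilt [ 0.036  0.004 -0.999] remaining turn -0.01 dist [ 0.0008  0.0131 -0.0004] clk 11.0833 F [-0.9 -4.3  6. ] w 0.0444233621485776
1.30 -0.15 0.04 -0.010
top [(0.73, [316.7, 187.3], array([ 0.5613, -0.2284,  0.02  ]))]
side [(0.67, [170.6, 188.6], array([0.3892, 0.2176, 0.02  ])), (0.42, [297.2, 232.3], array([ 0.5587, -0.2422,  0.02  ]))]
tilt [ 0.036  0.005 -0.999] remaining turn -0.01 dist [ 0.0006  0.0128 -0.0003] clk 11.2833 F [-0.7 -2.8  6.8] w 0.044509547478145686
1.27 -0.15 0.04 -0.010
```

```bash
python3 -m inch '1 0.4 -0.05 0.2 -0.01;1 0.4 -0.05 0.2 0;1 0.3 -0.05 0.2 0';python3 plan.py .5596 -.2769 .023 -9.1 1
```

```text
clock: 11.53
eef_pos: [0.56, -0.2889, 0.0233]
orientation: [0.017, 0.762, 0.647, 0.014]
wrist_force: [-6.1, -2.1, 19.6]
grip_width: 0.0446
tilt [ 0.043 -0.008 -0.999] remaining turn -0.005 dist [-0.0004  0.012  -0.0003] clk 11.5333 F [-6.1 -2.1 19.6] w 0.04462407754210072
1.18 -0.23 0.02 -0.005
```

```bash
python3 -m inch '0.9 0 0 0 0;0 0 0 0 0;0 0 0 0 0;0 0 0 -0.2 0;0 0 0 -1 0;0 0 0 -2.5 0;0 0 0 -2.5 0;0.5 0 0 -1 0;1 0 0 -0.3 0;1 0 0 0 0';python3 plan.py .5575 -.291 .07 -9.1 2 2; python3 - <<'E'
from h import *
T=optics.camera("top");S=optics.camera("side")
a=cv2.resize(T["image"][160:215,290:360],None,fx=5.7,fy=5.7,interpolation=2)[:312];b=cv2.resize(S["image"][205:270,280:365],None,fx=4.7,fy=4.8,interpolation=2)[:312]
cv2.imwrite("pics/rel.png",cv2.resize(np.hstack([a,b]),(800,312)))
E
```

```text
clock: 12.37
eef_pos: [0.556, -0.2866, 0.1011]
orientation: [0.015, 0.762, 0.647, 0.014]
wrist_force: [0.3, 0.8, 0.0]
grip_width: 0.0517
tilt [ 0.04  -0.006 -0.999] remaining turn -0.005 dist [ 0.0015 -0.0044 -0.0311] clk 12.3667 F [0.3 0.8 0. ] w 0.05167402169777919
-0.27 0.06 1.98 -0.005;
-0.15 0.03 1.13 0.000
```

View pics/rel.png

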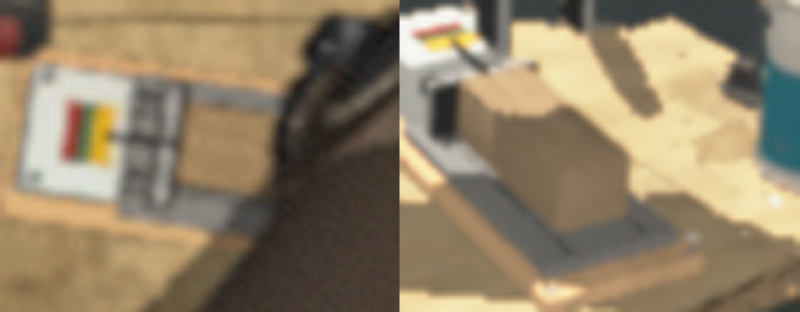

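```bash
python3 -m inch '1 -0.3 0 1.2 0;1 -0.2 0 1.2 0;1 0 0 0.8 0;1 0 0 0.3 0';python3 plan.py .5575 -.291 .06 -9.1 2 2
```

```text
clock: 12.8
eef_pos: [0.5547, -0.2907, 0.0583]
orientation: [0.013, 0.762, 0.647, 0.012]
wrist_force: [-0.6, 0.9, 5.3]
grip_width: -0.0003
tilt [ 0.035 -0.004 -0.999] remaining turn -0.004 dist [ 0.0028 -0.0003  0.0017] clk 12.8 F [-0.6  0.9  5.3] w -0.00033961851013695105
0.02 0.29 -0.16 -0.004;
0.00 0.00 0.00 0.000
```

```bash
python3 -m inch '1 0 0 0.25 0;1 0 0 0.25 0;1 0 0 0.25 0;1 0 0 0.2 0';python3 plan.py .5575 -.291 .06 -9.1 0; python3 -m inch '1 0 0 -1 0;1 0 0 -2 0;1 0 0 -1 0;1 0 0 0 0'; python3 plan.py .5425 -.378 .09 -9.1 4 3
```

```text
clock: 13.13
eef_pos: [0.5548, -0.2908, 0.0582]
orientation: [0.01, 0.763, 0.646, 0.017]
wrist_force: [-7.1, 5.2, 23.0]
grip_width: 0.0001
tilt [ 0.038  0.006 -0.999] remaining turn -0.006 dist [ 0.0027 -0.0002  0.0018] clk 13.1333 F [-7.1  5.2 23. ] w 9.03818163231987e-05

clock: 13.47
eef_pos: [0.5518, -0.2913, 0.0979]
orientation: [0.008, 0.763, 0.646, 0.016]
wrist_force: [0.5, 0.5, 0.4]
grip_width: 0.0002
tilt [ 0.036  0.008 -0.999] remaining turn -0.008 dist [-0.0093 -0.0867 -0.0079] clk 13.4667 F [0.5 0.5 0.4] w 0.0002182550521307711
-2.99 0.17 0.24 -0.008;
-2.99 0.15 0.24 0.000;
-2.75 0.14 0.22 0.000;
0.00 0.00 0.00 0.000
```

```bash
python3 -m inch '1 -2 0.1 0 -0.008;1 -2.8 0.1 0 0;1 -2 0.1 0 0;1 -1 0 0 0;1 -0.3 0 0 0;1 0 0 0 0'; python3 plan.py .544 -.3733 .034 -9.1 5 1.5
```

```text
clock: 13.97
eef_pos: [0.5419, -0.3711, 0.0914]
orientation: [0.006, 0.759, 0.651, 0.016]
wrist_force: [0.2, 0.6, -0.0]
grip_width: 0.0005
tilt [ 0.032  0.011 -0.999] remaining turn 0.005 dist [ 0.0021 -0.0022 -0.0574] clk 13.9667 F [ 0.2  0.6 -0. ] w 0.00048038356628241844
-0.07 0.02 1.50 0.005;
-0.07 0.02 1.50 0.000;
-0.07 0.02 1.50 0.000;
-0.06 0.02 1.25 0.000;
0.00 0.00 -0.00 0.000
```

```bash
python3 -m inch '1 -0.3 0.02 1 0;1 -0.1 0.02 1.6 0;1 -0.1 0 1.6 0;1 0 0 1 0;1 0 0 0.4 0;1 0 0 0 0'; python3 plan.py .5465 -.359 .034 -9.1 5 0.5
```

```text
clock: 14.47
eef_pos: [0.5449, -0.3688, 0.0287]
orientation: [0.004, 0.758, 0.653, 0.017]
wrist_force: [-0.2, 0.1, -0.4]
grip_width: -0.0001
tilt [ 0.03   0.016 -0.999] remaining turn 0.01 dist [0.0016 0.0098 0.0053] clk 14.4667 F [-0.2  0.1 -0.4] w -8.917470880270992e-05
0.45 0.01 -0.23 0.010;
0.45 0.01 -0.23 0.000;
0.11 0.00 -0.05 0.000;
0.00 0.00 0.00 0.000;
0.00 0.00 0.00 0.000
```

```bash
python3 -m inch '1 0.4 0 -0.2 0.01;1 0.4 0 -0.15 0';python3 -m inch '1 0.3 0 -0.05 0';python3 -m inch '1 0.3 0 0 0';python3 -m inch '1 0.3 0 0 0'
```

```text
clock: 14.63
eef_pos: [0.5458, -0.3602, 0.0321]
orientation: [0.003, 0.761, 0.648, 0.017]
wrist_force: [0.5, -0.0, -0.8]
grip_width: -0.0001
clock: 14.72
eef_pos: [0.5468, -0.3568, 0.0335]
orientation: [0.004, 0.761, 0.648, 0.017]
wrist_force: [0.8, -0.9, 0.8]
grip_width: -0.0001
clock: 14.8
eef_pos: [0.5478, -0.3541, 0.0345]
orientation: [0.005, 0.761, 0.648, 0.017]
wrist_force: [-1.0, -3.7, 0.0]
grip_width: -0.0002
clock: 14.88
eef_pos: [0.5483, -0.3523, 0.0355]
orientation: [0.006, 0.761, 0.648, 0.016]
wrist_force: [-2.1, -5.8, -0.7]
grip_width: 0.0001
```

```bash
python3 -m inch '1 0.35 -0.03 0.1 0';python3 -m inch '1 0.35 -0.03 0.1 0';python3 -c "
from h import *
T=optics.camera('top');S=optics.camera('side');s=manip.get_state();print(s['clock'],s['eef_pos'],s['wrist_force'])
"
```

```text
clock: 14.97
eef_pos: [0.5483, -0.351, 0.0356]
orientation: [0.008, 0.762, 0.648, 0.015]
wrist_force: [-2.3, -6.9, -1.2]
grip_width: 0.0001
clock: 15.05
eef_pos: [0.5482, -0.3502, 0.0356]
orientation: [0.01, 0.762, 0.647, 0.014]
wrist_force: [-2.7, -8.4, -1.9]
grip_width: -0.0001
15.15 [ 0.54819149 -0.35034027  0.03565368] [-2.08254702 -8.73757381 -1.70076799]
```

```bash
python3 -m inch '1 0.6 -0.03 0.12 0';python3 -c "
from h import *
T=optics.camera('top');S=optics.camera('side');T=optics.camera('top');s=manip.get_state();print(s['clock'],s['eef_pos'],s['wrist_force'],s['orientation'])
a=cv2.resize(T['image'][160:215,290:360],None,fx=6,fy=6,interpolation=2);b=cv2.resize(S['image'][200:270,270:365],None,fx=4.7,fy=4.715,interpolation=2)
cv2.imwrite('pics/push.png',cv2.resize(np.hstack([a[:330],b[:330]]),(800,311)))
"
```

```text
clock: 15.23
eef_pos: [0.5482, -0.3487, 0.0358]
orientation: [0.013, 0.763, 0.646, 0.013]
wrist_force: [-0.5, -10.0, -1.9]
grip_width: -0.0001
15.3833 [ 0.5483601  -0.34845853  0.03572739] [ -1.84953442 -10.9230306   -1.05284846] [0.01299182 0.76276022 0.64643009 0.01249777]
```

View pics/push.png

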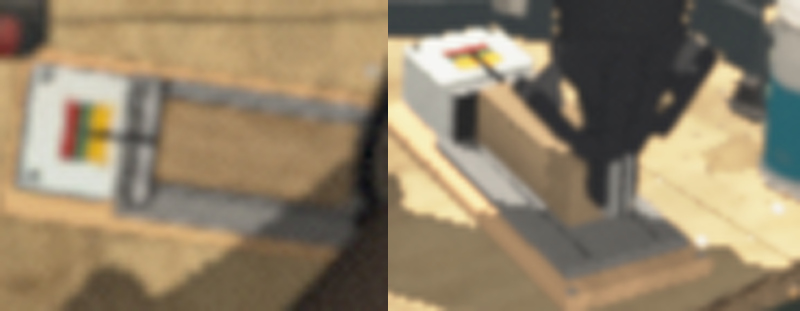

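```bash
python3 -c "
from h import *
T=optics.camera('top')['image'];O=cv2.imread('pics/top0.png')
for n,I in(('rest',O),('now',T)):
    for r in(181,182,183,184): print(n,r,[tuple(int(v) for v in I[r,c]) for c in range(299,315)])
def J2(jx,jy,z):
    c,s=np.cos(1.412),np.sin(1.412);return [.559+c*jx-s*jy,-.2795+s*jx+c*jy,z]
p=optics.camera('top')
for jx in(.09,.1,.11): print(jx,proj(p,J2(jx,0,.056)))
"
```

```text
rest 181 [(192, 205, 204), (183, 196, 201), (139, 149, 179), (77, 84, 152), (52, 62, 130), (66, 86, 97), (71, 110, 101), (59, 136, 154), (35, 153, 193), (32, 157, 202), (87, 167, 205), (144, 179, 201), (161, 178, 184), (134, 143, 144), (104, 111, 113), (106, 111, 115)]
rest 182 [(191, 205, 204), (176, 188, 197), (132, 141, 175), (77, 80, 152), (52, 67, 123), (64, 89, 89), (73, 115, 107), (57, 141, 165), (36, 154, 195), (35, 147, 191), (87, 153, 185), (140, 168, 184), (154, 165, 169), (129, 133, 135), (99, 104, 107), (99, 107, 110)]
rest 183 [(191, 205, 204), (171, 184, 196), (120, 131, 173), (71, 77, 150), (55, 69, 117), (68, 92, 87), (69, 116, 109), (54, 142, 169), (32, 149, 189), (36, 129, 166), (76, 118, 141), (113, 130, 140), (125, 132, 134), (102, 108, 108), (78, 81, 82), (79, 84, 88)]
rest 184 [(190, 204, 204), (164, 175, 193), (113, 121, 171), (66, 70, 149), (53, 72, 116), (69, 95, 86), (69, 120, 117), (51, 144, 173), (32, 150, 191), (43, 134, 170), (80, 122, 143), (109, 127, 134), (107, 113, 117), (84, 86, 89), (72, 75, 77), (67, 71, 74)]
now 181 [(210, 222, 220), (198, 213, 
[... 418 characters left out ...]
55, 185, 202), (169, 181, 187), (139, 144, 148), (102, 108, 111), (90, 94, 97)]
now 183 [(208, 222, 220), (185, 198, 213), (132, 144, 190), (75, 84, 164), (58, 75, 129), (72, 95, 91), (70, 103, 94), (56, 113, 126), (37, 111, 140), (39, 108, 138), (84, 121, 146), (126, 143, 154), (135, 144, 148), (109, 114, 116), (84, 87, 89), (72, 78, 80)]
now 184 [(208, 221, 219), (179, 192, 212), (123, 132, 187), (68, 77, 163), (63, 80, 128), (74, 100, 93), (69, 116, 107), (53, 126, 147), (35, 126, 158), (48, 121, 152), (88, 129, 147), (118, 136, 145), (114, 123, 124), (92, 94, 97), (71, 74, 77), (66, 69, 71)]
0.09 [306.42777764 183.03098637]
0.1 [303.27541731 182.58433773]
0.11 [300.12270835 182.13766393]
```

```bash
python3 -m inch '1 0.5 -0.03 0.1 0';python3 -c "
from h import *
for i in range(3): S=optics.camera('side')
p=optics.camera('top');T=p['image'];O=cv2.imread('pics/top0.png');s=manip.get_state();print(s['clock'],s['eef_pos'],s['wrist_force'])
print(np.round(T[183,302:311,1]/O[183,302:311,1]/1.08,2))
for i in range(4): optics.camera('side')
s=manip.get_state();print(s['clock'],s['eef_pos'],s['wrist_force'])
a=cv2.resize(T[160:215,290:360],None,fx=6,fy=6,interpolation=2);b=cv2.resize(S['image'][130:300,150:400],None,fx=2,fy=2,interpolation=2)
cv2.imwrite('pics/fin.png',np.hstack([a[:330],b[:330,:378]]));cv2.imwrite('pics/fin.png',np.hstack([cv2.resize(a[:330],(300,236)),np.zeros((236,0,3),np.uint8)])) if 0 else None
"
```

```text
clock: 15.57
eef_pos: [0.5482, -0.3485, 0.0361]
orientation: [0.016, 0.764, 0.645, 0.011]
wrist_force: [-1.5, -11.5, -1.2]
grip_width: -0.0002
15.7667 [ 0.54829095 -0.34826583  0.03612799] [ -0.26178656 -11.45122551  -1.79405623]
[1.01 1.06 0.97 0.82 0.72 0.7  0.8  0.95 1.03]
15.9667 [ 0.54827025 -0.34830562  0.03608472] [ -0.81706447 -10.71479646  -1.19173955]
```

View pics/fin.png

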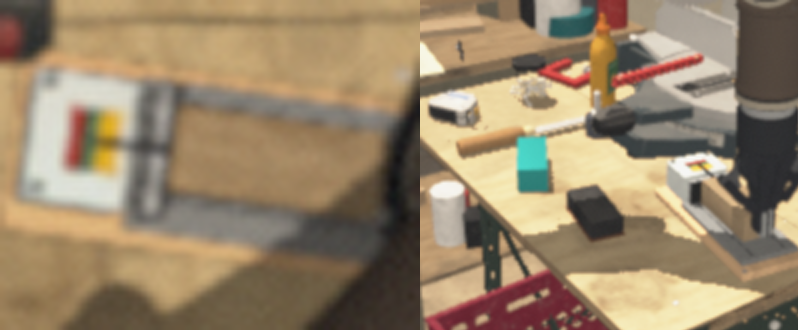

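```bash
python3 -m inch '1 0.62 -0.02 0.1 0';python3 -c "
from h import *
O=cv2.imread('pics/top0.png');F=[];R=[]
for i in range(8):
    T=optics.camera('top')['image'];s=manip.get_state();F.append(s['wrist_force']);R.append(T[183,302:311,1]/O[183,302:311,1]/1.08)
print(np.mean(F,0),np.std(F,0),s['eef_pos'],s['clock'],np.round(np.mean(R,0),2))
"
```

```text
clock: 16.05
eef_pos: [0.5484, -0.3475, 0.0365]
orientation: [0.02, 0.765, 0.644, 0.009]
wrist_force: [-1.3, -11.8, -1.4]
grip_width: -0.0001
[ -1.78773274 -12.42427793  -1.63961474] [0.32219459 0.53580973 0.37183258] [ 0.54843264 -0.34732192  0.03652536] 16.45 [0.99 0.98 0.91 0.8  0.71 0.69 0.78 0.94 1.02]
```

Along the jig the push is about 12.5 N. That is roughly 0.010 m of stop travel, and it is steady, so I am handing in.

```bash
python3 -c "
from cell import manip
print(manip.close_job());s=manip.get_state();print(s['clock'],s['eef_pos'],s['wrist_force'])"
```

```text
the job is handed in; nothing more can be done
None
the job is handed in; nothing more can be done
```

The offcut is on the jig bed between the black lines and pushed against the spring stop. I handed the job in at about 16.5 s with the arm still holding the push; no verdict is reported.

**What I did:** I gripped the offcut, laid it on the bed and pressed it down in the grip, peaking at about 51 N at the wrist. While sliding it towards the stop, it stuck to the bed and the tool started to tilt. So I let go, pressed it flat from above with the shut fingers (about 23 N), and pushed its rear end with the shut fingers instead. The final hold is therefore a push from behind, not a grip.

**Last checks:**
- **Push:** it averaged about 12.5 N along the jig over 0.4 s and was steady. By the spring rate that is about 10 mm of stop travel.
- **Pointer:** comparing top pictures gave about 9.5 mm just before the last two small nudges. In the last picture I viewed, taken before the final nudge, it stood in the green, nearer the yellow side. The later reading, without a picture, showed it a little further in. The travel never came near 18 mm.
- **Level:** the fingers met the block's top at 58 mm, which is what it should be lying flat on the bed.
- **Position:** it measured within about 1 mm of the middle of the lines before being set down. After that I only judged it by eye.
- **Other things:** those in the last side picture appear undisturbed. That picture did not show the spray can, which was cropped out.

**What went less well:** the tool crept to a tilt of 2 to 3 degrees during the moves and I could not correct it. Releasing the block means the tilt does not affect how it lies.

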